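# Unlock the component test box and take out the tested capacitor

### The arm

A 6-joint arm with a two-finger parallel gripper is mounted at the origin on a cart in front of the work surface, level with it; the furniture and walls round the work are solid. World frame = base frame: x ahead of the robot, y to its left, z up, the work surface at z = 0. Lengths are in m, angles in degrees, forces in N, time in s.
With the tool pointing down it reaches from about 0.375 to 0.9 m from the base axis. Payload 3.1 kg.
Tool frame: the origin (TCP) lies at the very end of the fingers, on their centre line; the grasp point (between the pads) lies bot.grip_point_offset behind it (bot.grip_point_offset is the distance from the TCP to the grasp point, in m); z points along the fingers, y is the line along which they close (so a half turn about z gives the same grasp; the last joint's range is limited). The gripper opens to 87 mm and grips with 3 to 60 N. Pads are 19 mm wide; open, the fingers measure 117 mm over their backs; the gripper's body (75 mm by 190 mm) begins 51 mm behind the grasp point.
Start: joints at [-83.623, 30.224, 82.088, -0, 67.689, -10.227], TCP at [0.179, -0.599, 0.223] pointing down, gripper open.
Joint ranges: [-176.69, 176.69], [-43.24, 126.21], [12.49, 139.97], [-82, 262], [0, 151.66], [-163.58, 163.58]. Speed limits (degrees/s): [159.86, 159.86, 180, 180, 180, 180].

### API

Orientations are given as a 3x3 rotation matrix whose columns are the frame's x, y, z axes.
In Python, from rig import bot, viewer, ticket gives the robot as it stands.
- The arm moves only by the tool servo_tool, never from a script. Its argument "targets" is a list of rows, each an object with "offset": the shift along the tool's x, y, z in m, a list of three; "dr": the turn, a rotation vector about the tool's x, y, z in degrees, a list of three. In form: [{"offset": [x, y, z], "dr": [ax, ay, az]}, ...]. A call has 1 to 20 rows; each row is the pose to reach, as a shift and turn from the pose commanded when the call began, along the tool's axes at that moment; what a row does not reach only later rows make up. A row lasts 1/12 s, in which the tool goes at most 41.7 mm and 7.16 degrees, less where a joint would pass 70% of its speed; a pose out of reach is approached as far as the arm can. A call with a gripper value outside its range is refused whole. "gripper" is the gripper command: -1 is fully open, 1 is shut, values between are in proportion, set as the call begins (left out, the last holds). The fingers move at their own pace and stop on an object; the grip force is fixed at half the most. Time passes only in rows, so rows that repeat a pose let the fingers close. It gives the time, the measured TCP pose, the force, the opening and the grip force at its end, in the units of the state.
- bot.read_state(): the state, without advancing time (a new reading comes with each control period).
- viewer.capture(name): name is "side" or "top" or "wrist"; returns a dict with "color" (420x560x3 uint8, red, green, blue), "camera_matrix" (3x3 intrinsics, pixels), "k1" (the pictures are not rectified: a ray, as slopes to the right and down, at radius r is drawn at 1 + k1 r^2 times it, then the intrinsics apply), "R" (3x3) and "t" (3): a world point X has camera coordinates R X + t. Camera axes: x right, y down, z forward; pixel columns grow to the right and rows downward; lengths in m; the calibration is good to about 2 mm. A picture is of the moment at which its call begins. There is no depth.
- ticket.hand_in(): hands the job in; it is judged then, once.
The state is a dict: "time_s": time; "joint_positions": joint angles; "qvel": joint speeds; "tau": joint torques, N m; "position": TCP position; "tcp_rot": TCP orientation; "force": force on the tool from outside, world axes, zero at the start; "moment": the same for the moment, N m; "opening": opening from 0.0 (shut) to 1.0 (fully open); "grasp_force": force on a finger pad.
Only numpy, scipy, OpenCV 4.12 (cv2) and the standard library are available. Lean on these libraries where they do the work, as an engineer would, in place of code of your own. Each camera call takes 0.05 s, during which the arm holds its last target. There are 200 camera calls.

### The job

The capacitor in the interlocked test box has passed its voltage test: take it out and lay it gently in the black ribbed parts tray on the left bench, beside the one already there. The lid is held down by a locking toggle at its side, so pull the bat straight out along its own length, swing it over away from the lid and let it spring home in the far notch, then raise the lid right over until it stays open by itself. Leave the toggle released and the lid open, and do not disturb the tested capacitor, the solder spool or the screwdriver.

Things in the scene. Friction and masses are not known exactly. Their poses are not given: they have to be found in the camera images.
- test_box: Grey open-topped metal test chamber, 140 (x) x 164 (y) mm, rim 62 mm high, walls 4 mm, fixed to the bench; origin at the centre of its underside. Its +x points to the hinge side (away from the robot), +y to the toggle, z up; it may be turned about z. The toggle housing (52 x 56 x 62 mm) stands against its +y side near the front. Closed lid: top 68 mm high.
- toggle_pivot (a point): Axle of the locking toggle, 75.5 mm high, 112 mm to +y and 40 mm to -x of the box's origin. The bat swings about it in the box's y-z plane. Two steel quadrant cheeks (7 to 11 mm either side of the swing plane, 31 mm radius round the axle) have a notch for each end position and a ridge between them.
- bat_grip (a point): Middle of the grip of the steel toggle bat, 66 mm from the axle when home. The grip widens from 10 mm thick (42 mm from the axle) to 15 mm at 66 to 74 mm, domed end at 80 mm; round, so it can be pinched from above with the fingers along the box's x. Locked, the bat leans 30 degrees from upright towards the lid (box -y), over the lid's edge; released, 30 degrees the other way (box +y).
- toggle (a joint): Swing of the toggle in rad: 0 locked (a steel dog 38 mm long lies over the lid's strike plate and holds the lid shut), 1.047 released (dog raised, lid free). Grows as the bat swings from the lid's side to box +y. The bat's cross pin sits in a notch at either end and blocks the swing until the bat is pulled out. Light friction, no snap of its own.
- bat (a joint): How far the bat is pulled out along its own length in m: 0 home, stop at 0.011. It must be out by 0.007 to pass the ridge. A spring pulls it home: 5 N at 0, 9 N at 0.011. Released in mid swing, the pin rests on the ridge.
- lid (a joint): Lid angle in rad: 0 shut, stop at 1.95. It pivots on the back (box +x) rim and falls shut unless brought past its balance point (about 1.5, COM over the hinge), beyond which it falls open to the stop and stays. About 0.28 kg, free-moving.
- lid_handle (a point): Middle of the straight grip of the lid's bow handle: a round steel bar 10 mm thick, 84 mm long along box y, standing 40 mm off the lid's upper face on a post at each end, 125 mm from the hinge line (18 mm behind the lid's front edge). The bar turns with the lid, so with the lid past upright it is behind it.
- lid_hinge (a point): Middle of the lid's hinge line, which runs along box y: 63.5 mm high, 70 mm to +x of the box's origin. Handle bar at lid angle 0: 125 mm to box -x and 46 mm up from here.
- capacitor: The part to take out: blue can 25 mm thick, 45 mm long, with two thin wire leads 23 mm long at one end. Lies under the lid in a white cradle in the chamber, its can along the box's x (to 0.12 rad), anywhere up to 30 mm to either side. Its own y axis runs along the can towards the leads. 25 to 56 g. Cradle's side rails (46 mm long, 4 mm wide, just beside the can) reach 4 mm above the can's underside.
- capacitor_mid (a point): Centre of that capacitor's can, on its axis, 12.5 mm above its underside; 32.5 mm above the bench at the start.
- parts_tray: Black ribbed tray, fixed, 120 (x) x 130 (y) mm, walls 13 mm high and 3 mm thick, floor 3 mm; origin at the centre of its underside, x and y along its sides, may be turned about z. Three ribs 3 mm wide and 4 mm high above the floor run along its x at y = -30, 0 and 30 mm and make four lanes, centres at y = -45, -15, 15 and 45 mm.
- tested_capacitor: Thinner blue capacitor (can 22 mm thick, 40 mm long), lying along the tray's x in its +45 mm lane. Leave it. Origin under the middle of can and leads. Behind the tray stands a stack of circuit boards 0.37 m tall: its near face is 0.52 m ahead of the robot's base axis, from 0.36 to 0.59 m to its left, so pass in front of it.
- solder_spool: Bystander: solder spool, 58 mm across, 52 mm high, standing by the box behind the toggle housing; origin at the centre of its underside.
- screwdriver: Bystander: small screwdriver, 154 mm long, handle 16 mm thick, lying by the box on the side away from the toggle; origin at its middle underside.

How it is judged (in metres and radians):
On the way, in this order (a step that is already met when the one before it is completed fails the run):
1. the bat is pulled out clear of its locked notch (value of joint bat above 0.005 m and value of joint toggle below 0.3 rad), for 0.05 s.
2. the bat is swung over and home in the far notch (value of joint toggle above 0.96 rad and value of joint bat below 0.0025 m), for 0.2 s.
3. the lid stays fully open with the fingers off the box (value of joint lid above 1.75 rad and contact force between the fingers and test_box below 0.05 N), for 0.3 s.
At the end, for the whole second after the job is handed in: The capacitor lies flat and at rest in the tray, can centre within its walls and clear of the tested one's lane, under 24 mm above the tray's underside; lid open beyond 1.75 rad; toggle beyond 0.96 rad with the bat within 2.5 mm of home (all of step 2 and x of capacitor_mid in the frame of parts_tray between -0.055 and 0.055 m and y of capacitor_mid in the frame of parts_tray between -0.058 and 0.036 m and z of capacitor_mid in the frame of parts_tray between 0.01 and 0.024 m and angle between capacitor's own y axis and vertical between 1.3 and 1.84 rad and linear speed of capacitor below 0.02 m/s and value of joint lid above 1.75 rad); the robot touches nothing.
It fails at once if the capacitor is dropped into the tray (faster than 0.6 m/s just above it) (z of capacitor_mid in the frame of parts_tray below 0.04 m and horizontal distance between capacitor_mid and parts_tray below 0.09 m and linear speed of capacitor above 0.6 m/s).
It fails at once if the tested capacitor is moved by more than 20 mm (distance of tested_capacitor from where it was at the start of the episode above 0.02 m).
It fails at once if the solder spool is moved by more than 15 mm (distance of solder_spool from where it was at the start of the episode above 0.015 m).
It fails at once if the screwdriver is moved by more than 15 mm (distance of screwdriver from where it was at the start of the episode above 0.015 m).
It also fails if it takes over 70 s, if anything falls off the work surface, if the arm or the gripper's body presses on something with over 40 N, if the wrist force passes 120 N, or if a joint passes its speed limit or range.

## Working session

There is one attempt and no reset: what is moved stays moved. The work goes in short steps, Python scripts to look and compute and a tool call to move; the robot and the scene stay as the last step left them, time stands still between calls to the robot, and variables do not carry over. Pictures are saved under pics/ and viewed, at most 12 in all, crops included, and the job is handed in when it is done.

Besides the shell and the picture viewer there is one more tool, called after "Request:" by a JSON object that holds its "fn" and its "kwargs", one argument or row to a line. servo_tool: Moves the arm, as the interface text tells. Its arguments: {"type":"object","properties":{"targets":{"type":"array"},"gripper":{"type":"number"}},"required":["targets"]}

```bash
mkdir -p pics; ls; python3 - <<'E'
from rig import bot, viewer
import cv2,numpy as np
s=bot.read_state(); print(s, bot.grip_point_offset)
for n in ("side","top"):
    c=viewer.capture(n); cv2.imwrite(f"pics/{n}0.png",c["color"][:,:,::-1])
    print(n,c["camera_matrix"],c["k1"],c["R"],c["t"],-c["R"].T@c["t"])
E
```

```text
pics
{'time_s': 0.0, 'joint_positions': array([-8.36235998e+01,  3.02797654e+01,  8.21591880e+01, -1.65477914e-03,
        6.76871288e+01, -1.02276705e+01]), 'qvel': array([ 0.05452979, -0.03408887, -0.02494129, -0.02636352, -0.1006527 ,
        0.01670784]), 'tau': array([-8.92316293e-04, -4.40043104e+01, -1.76594013e+01,  6.34066109e-02,
        5.82757720e-02, -1.55392790e-04]), 'position': array([ 0.17852935, -0.59817509,  0.2215475 ]), 'tcp_rot': array([[ 9.58299182e-01,  2.85766695e-01, -2.70945502e-04],
       [ 2.85766591e-01, -9.58296763e-01,  2.18396733e-03],
       [ 3.64458928e-04, -2.17032128e-03, -9.99997578e-01]]), 'force': array([-0.0560482 ,  0.52935371,  0.21664834]), 'moment': array([0.00045414, 0.00797819, 0.00612315]), 'grasp_force': 0.0, 'opening': 1.0046031059317442} 0.0187
side [[452.11020336   0.         274.2246904 ]
 [  0.         452.11020336 202.94757253]
 [  0.           0.           1.        ]] -0.10237429041606169 [[-0.99983122  0.01448672 -0.01129897]
 [ 0.01584221  0.36838708 -0.92953751]
 [-0.00930356 -0.92955962 -0.36855441]] [0.44447152 0.1032799  1.19871474] [0.45391263 1.0697909  0.54281621]
top [[380.00949529   0.         277.66253235]
 [  0.         380.00949529 211.46596051]
 [  0.           0.           1.        ]] 0.029794687830265076 [[-0.01280502 -0.99990323 -0.00543798]
 [-0.98296481  0.01358493 -0.18329109]
 [ 0.18334723  0.0029983  -0.98304364]] [-0.02878551  0.47334584  1.10908617] [ 0.26156583 -0.03853847  1.17688365]
```

View pics/top0.png

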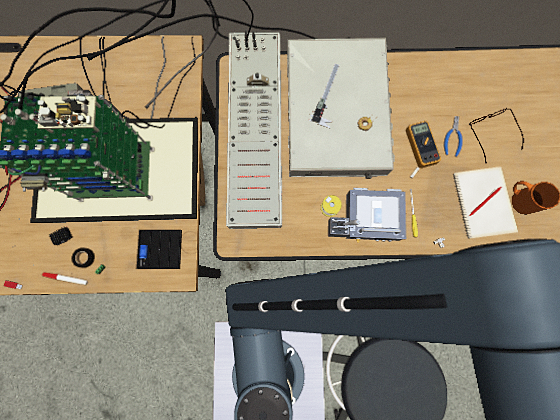

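View pics/side0.png

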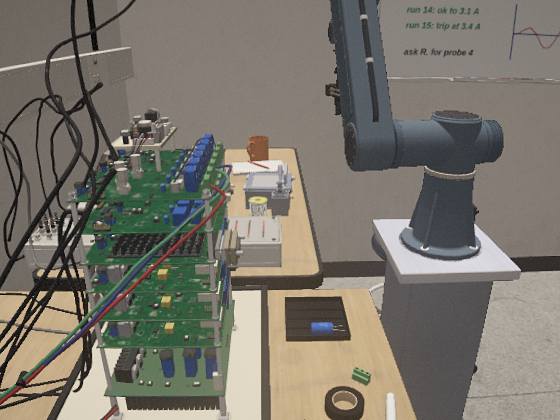

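The top view shows the box around (377,214), with the toggle to its left at (340,228), the spool at (331,205), the screwdriver at (414,213) and the tray at (159,249). The tested capacitor is at the tray's left end, (143,252). I'll enlarge these.

```bash
cat > h.py <<'E'
import numpy as np,cv2
from rig import bot,viewer
def _d(k1): return np.array([k1,0,0,0,0.])
def ray(c,p):
    u=cv2.undistortPointsIter(np.array([[p]],float),c["camera_matrix"],_d(c["k1"]),None,None,(3,50,1e-10))[0,0]
    return -c["R"].T@c["t"], c["R"].T@np.array([u[0],u[1],1])
def at(c,p,z):
    o,d=ray(c,p); return o+d*(z-o[2])/d[2]
def proj(c,X):
    return cv2.projectPoints(np.array(X,float).reshape(-1,1,3),cv2.Rodrigues(c["R"])[0],c["t"],c["camera_matrix"],_d(c["k1"]))[0][:,0]
def crop(c,x0,y0,w,h,f,name):
    cv2.imwrite("pics/"+name,cv2.resize(c["color"][y0:y0+h,x0:x0+w,::-1],None,fx=f,fy=f,interpolation=cv2.INTER_CUBIC))
E
python3 - <<'E'
from h import *
import pickle
c=viewer.capture("top"); pickle.dump(c,open("top0.pkl","wb"))
a=cv2.resize(c["color"][180:250,318:428,::-1],None,fx=7,fy=7,interpolation=cv2.INTER_CUBIC)
cv2.imwrite("pics/boxcrop.png",a)
for p in [(377,214),(340,228),(331,205)]: print(at(c,p,.068))
print([at(c,p,.013) for p in [(138,230),(182,231),(181,269),(137,269)]])
E
```

```text
[ 0.45671263 -0.32852133  0.068     ]
[ 0.4164186  -0.21773987  0.068     ]
[ 0.48574935 -0.19400539  0.068     ]
[array([0.42649959, 0.39606726, 0.013     ]), array([0.42143683, 0.26082406, 0.013     ]), array([0.30556748, 0.25981156, 0.013     ]), array([0.30765407, 0.39235416, 0.013     ])]
```

View pics/boxcrop.png

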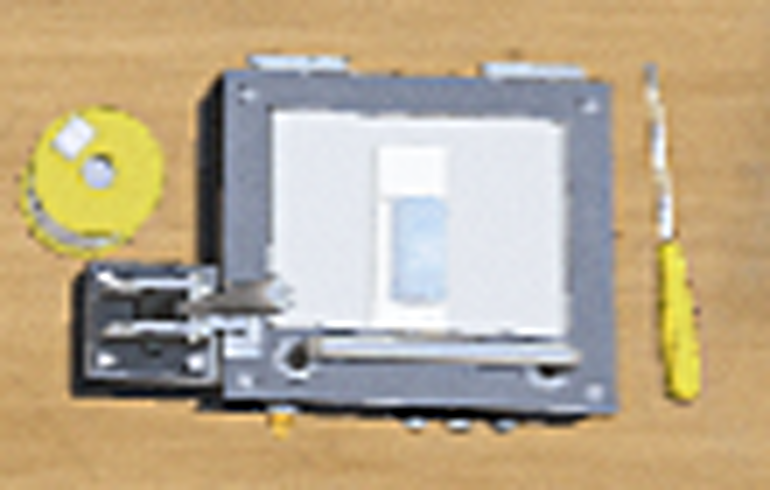

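The crop shows the lid corners at (224,75), (608,85), (615,410) and (228,400). The handle bar runs (310,348) to (578,355), the bat tip is at (285,293), and the capacitor shows through the window at (418,250).

```bash
python3 - <<'E'
from h import *
import pickle
c=pickle.load(open("top0.pkl","rb"))
f=lambda x,y:((x+.5)/7-.5+318,(y+.5)/7-.5+180)
P=[at(c,f(*p),.068) for p in [(224,75),(608,85),(615,410),(228,400)]]
print(np.round(P,4))
print("handle",at(c,f(310,348),.1095),at(c,f(578,355),.1095))
print("bat tip",at(c,f(280,293),.0755+.074*.866))
print("cap",at(c,f(418,250),.045), "spool",at(c,f(97,172),.052))
ctr=np.mean(P,0); yd=(P[0]+P[3]-P[1]-P[2]); print(ctr,np.degrees(np.arctan2(-yd[0],yd[1])), [np.linalg.norm(P[i]-P[(i+1)%4]) for i in range(4)])
t=[at(c,p,.013)for p in [(138,230),(182,231),(181,269),(137,269)]]
print(np.mean(t,0),np.linalg.norm(t[0]-t[1]))
E
```

```text
[[ 0.5299 -0.2512  0.068 ]
 [ 0.5231 -0.4139  0.068 ]
 [ 0.3842 -0.4065  0.068 ]
 [ 0.3903 -0.2462  0.068 ]]
handle [ 0.4061557  -0.27244273  0.1095    ] [ 0.40194299 -0.37963752  0.1095    ]
bat tip [ 0.42405666 -0.25525966  0.139584  ]
cap [ 0.45681477 -0.33515347  0.045     ] spool [ 0.49160441 -0.19764056  0.052     ]
[ 0.45685582 -0.32944385  0.068     ] -2.3039610651417757 [np.float64(0.16283618579207434), np.float64(0.13910868099623594), np.float64(0.16040491608810808), np.float64(0.13965220158714917)]
[0.36528949 0.32726426 0.013     ] 0.13533792561401464
```

```bash
cat >> h.py <<'E'
from scipy.spatial.transform import Rotation as Ro
def down(ydeg):  # tool pointing down, tool y at world yaw ydeg
    a=np.radians(ydeg); y=np.array([np.cos(a),np.sin(a),0]); z=np.array([0,0,-1.]); return np.c_[np.cross(y,z),y,z]
O=np.array([.460,-.3295,0]); YB=-2.2
def B(*p): return O+Ro.from_euler('z',YB,degrees=True).apply(p)  # box frame -> world
def go(P,R=None,s=None):
    s=s or bot.read_state(); T=s["tcp_rot"]
    R=T if R is None else R
    print("offset",np.round(T.T@(np.array(P)-s["position"]),4),"dr",np.round((Ro.from_matrix(T.T@R)).as_rotvec(degrees=True),2))
E
python3 -c "
from h import *
go([.43,-.28,.28],down(YB))"
```

```text
offset [ 0.332  -0.2333 -0.0577] dr [-7.00e-02 -7.00e-02 -7.12e+01]
```

Request:
{"fn": "servo_tool", "kwargs": {
  "targets": [
    {"offset": [0.332,-0.2333,-0.0577],"dr": [-0.07,-0.07,-71.2]},
    {"offset": [0.332,-0.2333,-0.0577],"dr": [-0.07,-0.07,-71.2]},
    {"offset": [0.332,-0.2333,-0.0577],"dr": [-0.07,-0.07,-71.2]},
    {"offset": [0.332,-0.2333,-0.0577],"dr": [-0.07,-0.07,-71.2]},
    {"offset": [0.332,-0.2333,-0.0577],"dr": [-0.07,-0.07,-71.2]},
    {"offset": [0.332,-0.2333,-0.0577],"dr": [-0.07,-0.07,-71.2]},
    {"offset": [0.332,-0.2333,-0.0577],"dr": [-0.07,-0.07,-71.2]},
    {"offset": [0.332,-0.2333,-0.0577],"dr": [-0.07,-0.07,-71.2]},
    {"offset": [0.332,-0.2333,-0.0577],"dr": [-0.07,-0.07,-71.2]},
    {"offset": [0.332,-0.2333,-0.0577],"dr": [-0.07,-0.07,-71.2]},
    {"offset": [0.332,-0.2333,-0.0577],"dr": [-0.07,-0.07,-71.2]},
    {"offset": [0.332,-0.2333,-0.0577],"dr": [-0.07,-0.07,-71.2]},
    {"offset": [0.332,-0.2333,-0.0577],"dr": [-0.07,-0.07,-71.2]},
    {"offset": [0.332,-0.2333,-0.0577],"dr": [-0.07,-0.07,-71.2]},
    {"offset": [0.332,-0.2333,-0.0577],"dr": [-0.07,-0.07,-71.2]}
  ]
}}

```text
time_s: 1.4
position: [0.4292, -0.2816, 0.2798]
tcp_rot: [[0.041, 0.999, -0.001], [0.999, -0.041, -0.001], [-0.001, -0.001, -1.0]]
force: [-0.4, -0.6, -0.7]
opening: 1.003
grasp_force: 0.0
```

```bash
python3 - <<'E'
from h import *
import pickle
s=bot.read_state();print(s["position"],s["joint_positions"],s["time_s"])
c=viewer.capture("wrist"); pickle.dump(c,open("w1.pkl","wb")); crop(c,0,0,560,420,1.4,"w1.png")
print(-c["R"].T@c["t"])
E
```

```text
[ 0.42922179 -0.28158266  0.27983814] [-4.57092393e+01  1.76369885e+01  9.37817523e+01 -7.85706200e-02
  6.85535174e+01 -4.33261415e+01] 1.4
[ 0.43215964 -0.21297838  0.44161803]
```

View pics/w1.png

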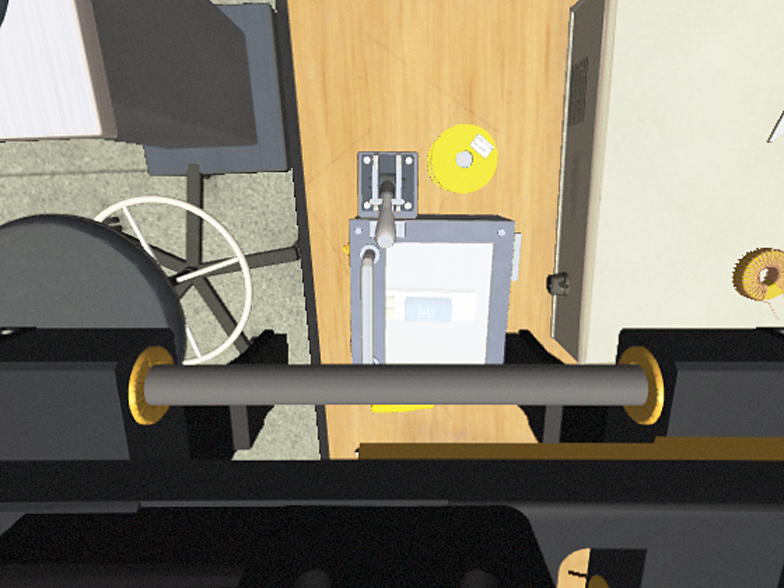

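The wrist view (scaled 1.4) shows the bat's domed tip at (386,238), the handle's end at (370,252) and the lid's toggle-side corners at about (351,221) and (514,221). The housing spans (359,153) to (418,216), the spool is at (464,159) and the capacitor can is centred near (428,309).

```bash
python3 - <<'E'
from h import *
import pickle
c=pickle.load(open("w1.pkl","rb"))
f=lambda x,y:((x+.5)/1.4-.5,(y+.5)/1.4-.5)
R=Ro.from_euler('z',YB,degrees=True)
for n,p,z in [("tip",(386,238),.1405),("hend",(370,252),.1095),("bar",(367,330),.1095),("lidfront",(351,221),.068),("lidback",(514,221),.068),("hous1",(359,153),.062),("hous2",(418,153),.062),("cap",(428,309),.042)]:
    w=at(c,f(*p),z); print(n,w,"box",R.inv().apply(w-O))
E
```

```text
tip [ 0.42372805 -0.25151937  0.1405    ] box [-0.03923872  0.07653075  0.1405    ]
hend [ 0.40992852 -0.26585524  0.1095    ] box [-0.05247776  0.06167572  0.1095    ]
bar [ 0.40392204 -0.32975396  0.1095    ] box [-0.05602688 -0.00240649  0.1095    ]
lidfront [ 0.3923496  -0.24500362  0.068     ] box [-0.07084417  0.08183715  0.068     ]
lidback [ 0.53210389 -0.25073101  0.068     ] box [0.06902697 0.08147884 0.068     ]
hous1 [ 0.4022101  -0.18944609  0.062     ] box [-0.06312367  0.13773225  0.062     ]
hous2 [ 0.45165963 -0.19145247  0.062     ] box [-0.01363356  0.13762561  0.062     ]
cap [ 0.45839837 -0.33443575  0.042     ] box [-0.00141098 -0.00499359  0.042     ]
```

```bash
python3 -c "
from h import *
go(B(-.04,.08,.19),down(YB));go(B(-.04,.08,.1122),down(YB))"
```

```text
offset [ 0.0334 -0.0075  0.0898] dr [-0.02  0.07 -0.15]
offset [ 0.0335 -0.0075  0.1676] dr [-0.02  0.07 -0.15]
```

Request:
{"fn": "servo_tool", "kwargs": {
  "targets": [
    {"offset": [0.0334,-0.0075,0.03],"dr": [0,0.07,-0.15]},
    {"offset": [0.0334,-0.0075,0.06],"dr": [0,0.07,-0.15]},
    {"offset": [0.0334,-0.0075,0.09],"dr": [0,0.07,-0.15]},
    {"offset": [0.0334,-0.0075,0.115],"dr": [0,0.07,-0.15]},
    {"offset": [0.0334,-0.0075,0.14],"dr": [0,0.07,-0.15]},
    {"offset": [0.0334,-0.0075,0.155],"dr": [0,0.07,-0.15]},
    {"offset": [0.0335,-0.0075,0.1676],"dr": [0,0.07,-0.15]},
    {"offset": [0.0335,-0.0075,0.1676],"dr": [0,0.07,-0.15]},
    {"offset": [0.0335,-0.0075,0.1676],"dr": [0,0.07,-0.15]}
  ],
  "gripper": 0
}}

```text
time_s: 2.2
position: [0.4233, -0.2475, 0.1121]
tcp_rot: [[0.037, 0.999, -0.001], [0.999, -0.037, 0.001], [0.001, -0.001, -1.0]]
force: [-0.9, 0.2, 0.7]
opening: 0.516
grasp_force: 0.0
```

```bash
python3 - <<'E'
from h import *
print(bot.read_state()["position"], B(-.04,.08,.1122))
c=viewer.capture("wrist"); crop(c,160,80,260,280,2,"w2.png")
E
```

```text
[ 0.42331678 -0.24752087  0.11206761] [ 0.42310051 -0.24802345  0.1122    ]
```

View pics/w2.png

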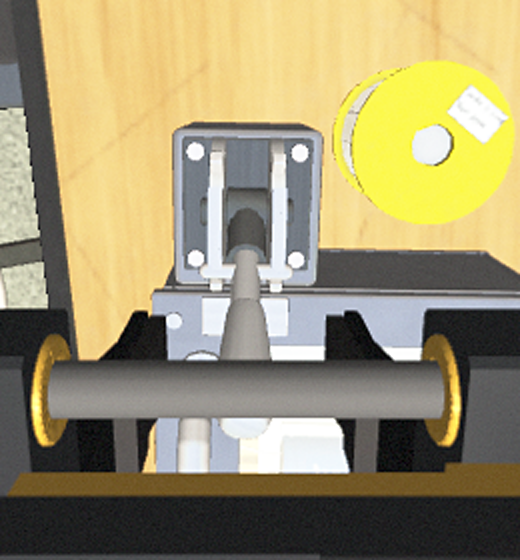

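The bat (at about (245,330)) is centred between the finger tips at (125,340) and (360,340). I'll close.

Request:
{"fn": "servo_tool", "kwargs": {
  "targets": [
    {"offset": [0,0,0],"dr": [0,0,0]},
    {"offset": [0,0,0],"dr": [0,0,0]},
    {"offset": [0,0,0],"dr": [0,0,0]},
    {"offset": [0,0,0],"dr": [0,0,0]},
    {"offset": [0,0,0],"dr": [0,0,0]},
    {"offset": [0,0,0],"dr": [0,0,0]}
  ],
  "gripper": 1
}}

```text
time_s: 2.75
position: [0.4235, -0.247, 0.1129]
tcp_rot: [[0.035, 0.999, -0.001], [0.999, -0.035, -0.001], [-0.001, -0.001, -1.0]]
force: [-2.4, -0.6, 4.9]
opening: 0.146
grasp_force: 29.7
```

Request:
{"fn": "servo_tool", "kwargs": {
  "targets": [
    {"offset": [-0.0015,0,-0.0026],"dr": [0,0,0]},
    {"offset": [-0.003,0,-0.0052],"dr": [0,0,0]},
    {"offset": [-0.0042,0,-0.0073],"dr": [0,0,0]},
    {"offset": [-0.005,0,-0.0087],"dr": [0,0,0]},
    {"offset": [-0.005,0,-0.0087],"dr": [0,0,0]},
    {"offset": [-0.005,0,-0.0087],"dr": [0,0,0]}
  ]
}}

```text
time_s: 3.25
position: [0.423, -0.2508, 0.1208]
tcp_rot: [[0.036, 0.999, -0.002], [0.999, -0.036, 0.002], [0.002, -0.002, -1.0]]
force: [-0.3, 5.0, -8.1]
opening: 0.147
grasp_force: 30.2
```

Request:
{"fn": "servo_tool", "kwargs": {
  "targets": [
    {"offset": [0.0056,0,-0.0034],"dr": [0,0,0]},
    {"offset": [0.0115,0,-0.0059],"dr": [0,0,0]},
    {"offset": [0.0176,0,-0.0078],"dr": [0,0,0]},
    {"offset": [0.0238,0,-0.0092],"dr": [0,0,0]},
    {"offset": [0.0301,0,-0.01],"dr": [0,0,0]},
    {"offset": [0.0365,0,-0.0103],"dr": [0,0,0]},
    {"offset": [0.0429,0,-0.01],"dr": [0,0,0]},
    {"offset": [0.0492,0,-0.0092],"dr": [0,0,0]},
    {"offset": [0.0554,0,-0.0078],"dr": [0,0,0]},
    {"offset": [0.0615,0,-0.0058],"dr": [0,0,0]},
    {"offset": [0.0674,0,-0.0032],"dr": [0,0,0]},
    {"offset": [0.073,0,-0.0003],"dr": [0,0,0]},
    {"offset": [0.073,0,-0.0003],"dr": [0,0,0]},
    {"offset": [0.073,0,-0.0003],"dr": [0,0,0]}
  ]
}}

```text
time_s: 4.42
position: [0.427, -0.1793, 0.1217]
tcp_rot: [[0.035, 0.999, 0.001], [0.999, -0.035, -0.001], [-0.001, 0.001, -1.0]]
force: [-2.8, -4.1, -6.5]
opening: 0.15
grasp_force: 30.2
```

Request:
{"fn": "servo_tool", "kwargs": {
  "targets": [
    {"offset": [-0.0013,0,0.0025],"dr": [0,0,0]},
    {"offset": [-0.0026,0,0.005],"dr": [0,0,0]},
    {"offset": [-0.004,0,0.0075],"dr": [0,0,0]},
    {"offset": [-0.0046,0,0.0085],"dr": [0,0,0]},
    {"offset": [-0.0046,0,0.0085],"dr": [0,0,0]},
    {"offset": [-0.0046,0,0.0085],"dr": [0,0,0]}
  ]
}}

```text
time_s: 4.92
position: [0.4265, -0.1806, 0.1144]
tcp_rot: [[0.039, 0.999, 0.001], [0.999, -0.039, 0.005], [0.005, 0.001, -1.0]]
force: [0.2, 12.1, 11.6]
opening: 0.146
grasp_force: 29.4
```

Request:
{"fn": "servo_tool", "kwargs": {
  "targets": [
    {"offset": [0.001,0,0],"dr": [0,0,0]},
    {"offset": [0.002,0,0],"dr": [0,0,0]},
    {"offset": [0.002,0,0],"dr": [0,0,0]},
    {"offset": [0.002,0,0],"dr": [0,0,0]}
  ],
  "gripper": 0
}}

```text
time_s: 5.25
position: [0.4271, -0.1822, 0.1133]
tcp_rot: [[0.036, 0.999, 0.002], [0.999, -0.036, -0.001], [-0.001, 0.002, -1.0]]
force: [-0.1, 0.5, -0.2]
opening: 0.367
grasp_force: 0.0
```

```bash
python3 - <<'E'
from h import *
print(bot.read_state()["position"])
import pickle
c=viewer.capture("wrist"); pickle.dump(c,open("w3.pkl","wb")); crop(c,160,80,260,280,2,"w3.png")
# predicted dome tip / cheek points
print((proj(c,[B(-.04,.112+r*np.sin(a),.0755+r*np.cos(a)) for a in (np.radians(30),np.radians(25)) for r in (.04,.08,.09)])-[160,80])*2)
go(B(-.04,.145,.2),down(YB)); go(B(-.055,0,.2),down(YB)); go(B(-.055,0,.0908),down(YB))
E
```

```text
[ 0.42710831 -0.18221042  0.11332942]
[[239.46532786 388.93035094]
 [238.54654334 378.39364319]
 [238.23314896 374.79990712]
 [239.42371006 401.17830482]
 [238.42947882 409.63977314]
 [238.08719511 412.55289711]]
offset [-0.001  -0.0011 -0.0868] dr [0.09 0.06 0.13]
offset [-0.146  -0.0165 -0.0867] dr [0.09 0.06 0.13]
offset [-0.1459 -0.0166  0.0225] dr [0.09 0.06 0.13]
```

View pics/w3.png

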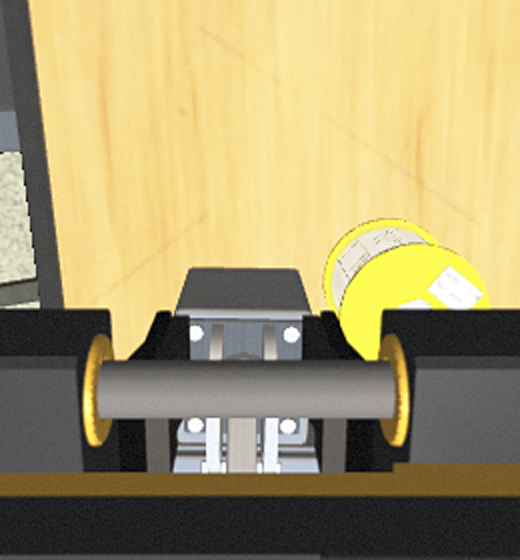

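The gripper's cross bar hides the bat, which appears beneath it at (240,400) between the cheeks. I'll rise, move over the handle and look again from there.

Request:
{"fn": "servo_tool", "kwargs": {
  "targets": [
    {"offset": [-0.001,-0.001,-0.03],"dr": [0,0,0]},
    {"offset": [-0.001,-0.001,-0.06],"dr": [0,0,0]},
    {"offset": [-0.001,-0.001,-0.0868],"dr": [0,0,0]},
    {"offset": [-0.04,-0.0165,-0.0868],"dr": [0.09,0.06,0.13]},
    {"offset": [-0.08,-0.0165,-0.0868],"dr": [0.09,0.06,0.13]},
    {"offset": [-0.12,-0.0165,-0.0868],"dr": [0.09,0.06,0.13]},
    {"offset": [-0.146,-0.0165,-0.0868],"dr": [0.09,0.06,0.13]},
    {"offset": [-0.146,-0.0165,-0.0868],"dr": [0.09,0.06,0.13]},
    {"offset": [-0.146,-0.0165,-0.0868],"dr": [0.09,0.06,0.13]}
  ]
}}

```text
time_s: 6.05
position: [0.4043, -0.3286, 0.1996]
tcp_rot: [[0.041, 0.999, -0.001], [0.999, -0.041, 0.001], [0.001, -0.001, -1.0]]
force: [0.9, 0.2, 1.2]
opening: 0.5
grasp_force: 0.0
```

```bash
python3 - <<'E'
from h import *
s=bot.read_state();print(s["position"],B(-.055,0,.2))
import pickle
c=viewer.capture("wrist"); pickle.dump(c,open("w4.pkl","wb")); crop(c,160,0,300,380,1.5,"w4.png")
print((proj(c,[B(-.04,.112+r*np.sin(a),.0755+r*np.cos(a)) for a in np.radians([25,30]) for r in (.04,.075,.085)])-[160,0])*1.5)
go(B(-.055,0,.0908),down(YB))
E
```

```text
[ 0.4043226  -0.32859755  0.19961969] [ 0.40504054 -0.32738867  0.2       ]
[[215.17576709  63.37561052]
 [220.72983524   2.61255351]
 [222.71021558 -19.04476551]
 [215.05927127  57.27501035]
 [220.43542384 -10.428632  ]
 [222.34307766 -34.4368263 ]]
offset [-0.0008  0.0013  0.1086] dr [-0.12 -0.13 -0.07]
```

View pics/w4.png

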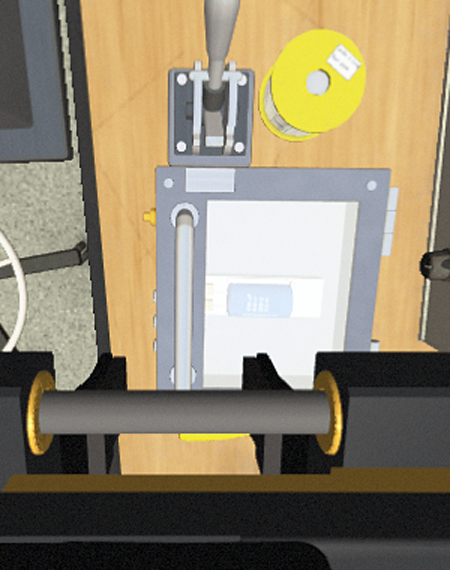

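The bat now leans away from the lid, with its cross pin at about (215,75). I'll compare the pin radius with the locked view, where it was home, to check it seated.

```bash
python3 - <<'E'
from h import *
import pickle
from scipy.optimize import minimize_scalar
c4=pickle.load(open("w4.pkl","rb")); c1=pickle.load(open("w1.pkl","rb"))
for rr in (.018,.022,.026,.030,.034):
  print(rr,(proj(c4,[B(-.04,.112+rr*.5,.0755+rr*.866)])-[160,0])*1.5,(proj(c1,[B(-.04,.112-rr*.5,.0755+rr*.866)]))[0]*1.4)
a=c4["color"][0:120,260:345,::-1]; b=c1["color"][95:185,240:315,::-1]
a=cv2.resize(a,None,fx=4.5,fy=4.5,interpolation=cv2.INTER_CUBIC); b=cv2.resize(b,None,fx=4.5,fy=4.5,interpolation=cv2.INTER_CUBIC)
b=cv2.copyMakeBorder(b,0,a.shape[0]-b.shape[0],0,0,cv2.BORDER_CONSTANT)
cv2.imwrite("pics/cmp.png",np.hstack([a,b]))
E
```

```text
0.018 [[212.43964056  90.28820388]] [385.94514633 196.44506962]
0.022 [[212.88161642  84.71703046]] [385.86987806 199.20640165]
0.026 [[213.33796178  78.9651993 ]] [385.79333068 202.01423156]
0.03 [[213.8093938  73.0237168]] [385.71547107 204.86975209]
0.034 [[214.2966785   66.88297825]] [385.63626497 207.77419743]
```

View pics/cmp.png

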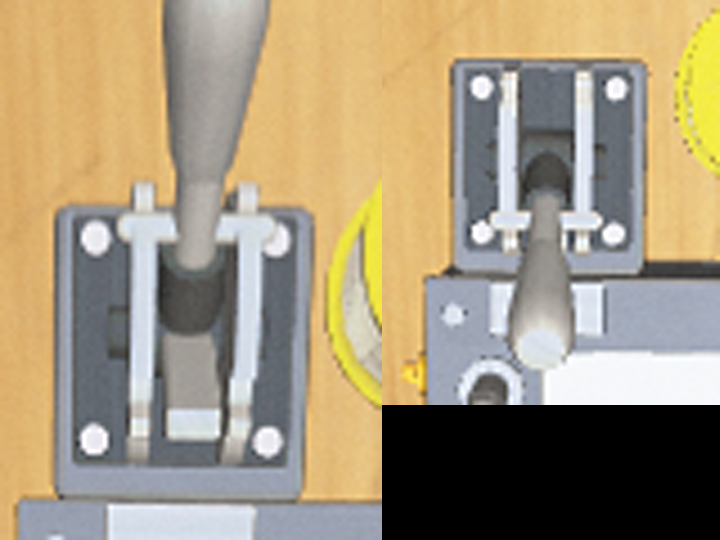

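The pin sits inside the cheek ends with the raised lip beyond it, just as in the locked view, and the dog is raised clear of the lid. So the toggle is released. Next is the lid handle.

Request:
{"fn": "servo_tool", "kwargs": {
  "targets": [
    {"offset": [0,0.001,0.03],"dr": [0,0,0]},
    {"offset": [0,0.001,0.06],"dr": [0,0,0]},
    {"offset": [0,0.001,0.085],"dr": [0,0,0]},
    {"offset": [0,0.001,0.1],"dr": [0,0,0]},
    {"offset": [0,0.001,0.1086],"dr": [0,0,0]},
    {"offset": [0,0.001,0.1086],"dr": [0,0,0]}
  ]
}}

```text
time_s: 6.6
position: [0.4045, -0.3244, 0.0896]
tcp_rot: [[0.037, 0.999, -0.004], [0.999, -0.037, 0.005], [0.005, -0.005, -1.0]]
force: [0.1, 0.2, -0.5]
opening: 0.498
grasp_force: 0.0
```

Request:
{"fn": "servo_tool", "kwargs": {
  "targets": [
    {"offset": [0,0,0],"dr": [0,0,0]},
    {"offset": [0,0,0],"dr": [0,0,0]},
    {"offset": [0,0,0],"dr": [0,0,0]},
    {"offset": [0,0,0],"dr": [0,0,0]},
    {"offset": [0,0,0],"dr": [0,0,0]},
    {"offset": [0,0,0],"dr": [0,0,0]}
  ],
  "gripper": 1
}}

```text
time_s: 7.1
position: [0.4049, -0.327, 0.0919]
tcp_rot: [[0.037, 0.999, -0.002], [0.999, -0.037, 0.0], [0.0, -0.002, -1.0]]
force: [-10.8, -3.5, 5.6]
opening: 0.13
grasp_force: 5.3
```

```bash
python3 - <<'E'
from h import *
s=bot.read_state(); print(s["position"],s["opening"],s["grasp_force"],B(-.055,0,.0908))
T=s["tcp_rot"]
b0=np.array([-.125,0,.046])
for th in np.arange(.1,1.86,.1):
    b=Ro.from_euler('y',th).apply(b0)
    print(round(th,2),np.round(T.T@Ro.from_euler('z',YB,degrees=True).apply(b-b0),3))
E
```

```text
[ 0.40491798 -0.32695715  0.09185375] 0.13003365415250384 5.34409761428833 [ 0.40504054 -0.32738867  0.0908    ]
0.1 [-0.     0.005 -0.012]
0.2 [-0.     0.012 -0.024]
0.3 [-0.     0.019 -0.035]
0.4 [-0.     0.028 -0.045]
0.5 [-0.     0.037 -0.054]
0.6 [-0.     0.048 -0.063]
0.7 [-0.     0.059 -0.07 ]
0.8 [-0.     0.071 -0.076]
0.9 [-0.     0.083 -0.081]
1.0 [-0.     0.096 -0.084]
1.1 [-0.     0.109 -0.087]
1.2 [-0.     0.122 -0.087]
1.3 [-0.     0.136 -0.087]
1.4 [-0.     0.149 -0.085]
1.5 [-0.     0.162 -0.082]
1.6 [-0.     0.174 -0.078]
1.7 [-0.     0.187 -0.072]
1.8 [-0.     0.198 -0.066]
```

Request:
{"fn": "servo_tool", "kwargs": {
  "targets": [
    {"offset": [0,0,0],"dr": [0,0,0]},
    {"offset": [0,0,0],"dr": [0,0,0]},
    {"offset": [0,0.002,-0.006],"dr": [0,0,0]},
    {"offset": [0,0.005,-0.012],"dr": [0,0,0]},
    {"offset": [0,0.008,-0.018],"dr": [0,0,0]},
    {"offset": [0,0.012,-0.024],"dr": [0,0,0]},
    {"offset": [0,0.019,-0.035],"dr": [0,0,0]},
    {"offset": [0,0.028,-0.045],"dr": [0,0,0]},
    {"offset": [0,0.037,-0.054],"dr": [0,0,0]},
    {"offset": [0,0.037,-0.054],"dr": [0,0,0]}
  ]
}}

```text
time_s: 7.93
position: [0.4411, -0.329, 0.1478]
tcp_rot: [[0.036, 0.999, -0.005], [0.999, -0.036, -0.001], [-0.001, -0.005, -1.0]]
force: [-10.3, -1.8, 9.2]
opening: 0.101
grasp_force: 30.0
```

Request:
{"fn": "servo_tool", "kwargs": {
  "targets": [
    {"offset": [0,0.01,-0.01],"dr": [0,0,0]},
    {"offset": [0,0.021,-0.017],"dr": [0,0,0]},
    {"offset": [0,0.033,-0.023],"dr": [0,0,0]},
    {"offset": [0,0.045,-0.028],"dr": [0,0,0]},
    {"offset": [0,0.058,-0.031],"dr": [0,0,0]},
    {"offset": [0,0.071,-0.034],"dr": [0,0,0]},
    {"offset": [0,0.084,-0.034],"dr": [0,0,0]},
    {"offset": [0,0.098,-0.034],"dr": [0,0,0]},
    {"offset": [0,0.111,-0.032],"dr": [0,0,0]},
    {"offset": [0,0.118,-0.0305],"dr": [0,0,0]},
    {"offset": [0,0.118,-0.0305],"dr": [0,0,0]}
  ]
}}

```text
time_s: 8.85
position: [0.5625, -0.3354, 0.1766]
tcp_rot: [[0.037, 0.999, 0.002], [0.999, -0.037, -0.005], [-0.005, 0.002, -1.0]]
force: [-0.2, -5.8, 2.7]
opening: 0.1
grasp_force: 30.0
```

Request:
{"fn": "servo_tool", "kwargs": {
  "targets": [
    {"offset": [0,0.006,0.0015],"dr": [0,0,0]},
    {"offset": [0,0.012,0.003],"dr": [0,0,0]},
    {"offset": [0,0.0185,0.0055],"dr": [0,0,0]},
    {"offset": [0,0.025,0.0082],"dr": [0,0,0]},
    {"offset": [0,0.031,0.0112],"dr": [0,0,0]},
    {"offset": [0,0.037,0.0145],"dr": [0,0,0]},
    {"offset": [0,0.0425,0.0175],"dr": [0,0,0]},
    {"offset": [0,0.0425,0.0175],"dr": [0,0,0]},
    {"offset": [0,0.0425,0.0175],"dr": [0,0,0]}
  ]
}}

```text
time_s: 9.6
position: [0.6034, -0.3373, 0.1585]
tcp_rot: [[0.038, 0.999, 0.0], [0.999, -0.038, -0.005], [-0.005, 0.0, -1.0]]
force: [-0.3, -7.0, -0.0]
opening: 0.105
grasp_force: 30.0
```

Request:
{"fn": "servo_tool", "kwargs": {
  "targets": [
    {"offset": [0,0.003,0],"dr": [0,0,0]},
    {"offset": [0,0.006,0],"dr": [0,0,0]},
    {"offset": [0,0.009,0],"dr": [0,0,0]},
    {"offset": [0,0.012,0],"dr": [0,0,0]},
    {"offset": [0,0.014,-0.008],"dr": [0,0,0]},
    {"offset": [0,0.014,-0.02],"dr": [0,0,0]},
    {"offset": [0,0.014,-0.035],"dr": [0,0,0]},
    {"offset": [0,0.014,-0.055],"dr": [0,0,0]},
    {"offset": [0,0.014,-0.085],"dr": [0,0,0]},
    {"offset": [0,0.014,-0.11],"dr": [0,0,0]},
    {"offset": [0,0.014,-0.11],"dr": [0,0,0]}
  ],
  "gripper": 0.4
}}

```text
time_s: 10.52
position: [0.6201, -0.3369, 0.2767]
tcp_rot: [[0.038, 0.999, 0.01], [0.999, -0.038, -0.008], [-0.007, 0.01, -1.0]]
force: [1.0, -0.5, 1.2]
opening: 0.298
grasp_force: 0.0
```

```bash
python3 - <<'E'
from h import *
go(B(-.01,-.005,.269),down(YB+90)); go(B(-.01,-.005,.269),down(YB-90))
print(bot.read_state()["joint_positions"])
E
```

```text
offset [-0.0036 -0.1703  0.006 ] dr [  0.13   0.79 -89.95]
offset [-0.0036 -0.1703  0.006 ] dr [ 0.79 -0.13 90.05]
[-3.75671954e+01  3.38094717e+01  6.62221646e+01  5.12327708e-04
  7.92441111e+01 -3.54143615e+01]
```

Request:
{"fn": "servo_tool", "kwargs": {
  "targets": [
    {"offset": [-0.003,-0.125,0.004],"dr": [0.1,0.8,-89.95]},
    {"offset": [-0.003,-0.125,0.004],"dr": [0.1,0.8,-89.95]},
    {"offset": [-0.003,-0.125,0.004],"dr": [0.1,0.8,-89.95]},
    {"offset": [-0.003,-0.125,0.004],"dr": [0.1,0.8,-89.95]},
    {"offset": [-0.003,-0.125,0.004],"dr": [0.1,0.8,-89.95]},
    {"offset": [-0.003,-0.125,0.004],"dr": [0.1,0.8,-89.95]},
    {"offset": [-0.003,-0.125,0.004],"dr": [0.1,0.8,-89.95]},
    {"offset": [-0.003,-0.125,0.004],"dr": [0.1,0.8,-89.95]},
    {"offset": [-0.003,-0.125,0.004],"dr": [0.1,0.8,-89.95]},
    {"offset": [-0.003,-0.125,0.004],"dr": [0.1,0.8,-89.95]},
    {"offset": [-0.003,-0.125,0.004],"dr": [0.1,0.8,-89.95]},
    {"offset": [-0.003,-0.125,0.004],"dr": [0.1,0.8,-89.95]},
    {"offset": [-0.003,-0.125,0.004],"dr": [0.1,0.8,-89.95]},
    {"offset": [-0.003,-0.125,0.004],"dr": [0.1,0.8,-89.95]},
    {"offset": [-0.003,-0.125,0.004],"dr": [0.1,0.8,-89.95]}
  ],
  "gripper": 0
}}

```text
time_s: 11.77
position: [0.492, -0.3331, 0.2648]
tcp_rot: [[-0.999, 0.041, -0.01], [0.041, 0.999, 0.009], [0.011, 0.008, -1.0]]
force: [0.3, -0.3, 0.8]
opening: 0.502
grasp_force: 0.0
```

```bash
python3 - <<'E'
from h import *
import pickle
print(bot.read_state()["joint_positions"])
c=viewer.capture("wrist"); pickle.dump(c,open("w5.pkl","wb")); crop(c,0,0,560,420,1.4,"w5.png")
E
```

```text
[-4.48290082e+01  2.55829759e+01  8.32293131e+01 -7.85320534e-02
  7.19578873e+01 -1.32472624e+02]
```

View pics/w5.png

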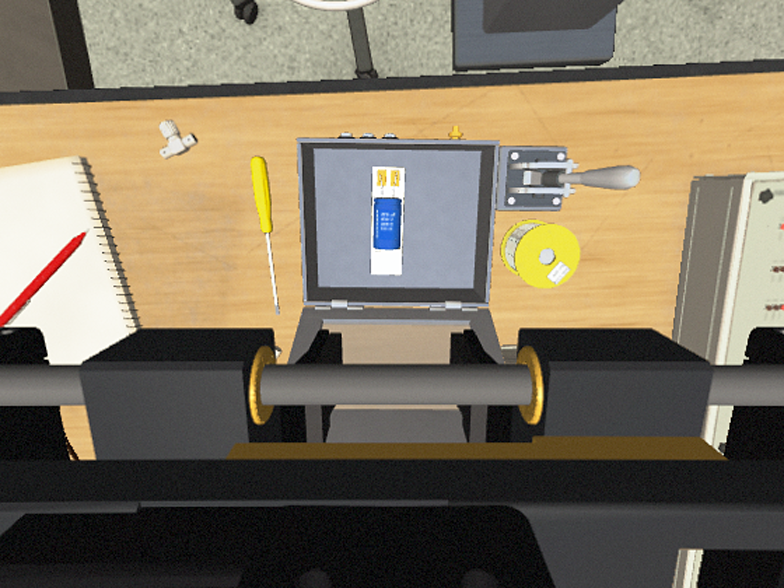

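The lid is open and the toggle released, with the bat tip at (622,176). The capacitor can spans (376,198) to (400,249), with its leads pointing towards the robot at (389,180). I'll segment the blue to measure it.

```bash
python3 - <<'E'
from h import *
import pickle
c=pickle.load(open("w5.pkl","rb"))
im=c["color"].astype(int); m=((im[...,2]>im[...,0]+50)&(im[...,2]>80)).astype(np.uint8)
m[:130]=0;m[190:]=0;m[:,:250]=0;m[:,300:]=0
r=cv2.minAreaRect(cv2.findNonZero(m)); print(r, m.sum())
w=at(c,r[0],.040); R=Ro.from_euler('z',YB,degrees=True); print("cap",w,"box",R.inv().apply(w-O))
q=cv2.boxPoints(r); W=np.array([at(c,p,.04) for p in q]); print(np.round(W,4))
for a in (20,25,30,35): print(a,proj(c,[B(-.04,.112+.08*np.sin(np.radians(a)),.0755+.08*np.cos(np.radians(a)))])*1.4)
v=[(W[i]-W[(i+1)%4]) for i in range(4)]; l=max(v,key=np.linalg.norm); yaw=np.degrees(np.arctan2(l[1],l[0])); print("axis yaw",yaw)
E
```

```text
((276.5, 160.0), (36.0, 19.0), 90.0) 687
cap [ 0.45879168 -0.33684296  0.04      ] box [-0.00092555 -0.00738393  0.04      ]
[[ 0.4364 -0.3475  0.04  ]
 [ 0.4374 -0.3242  0.04  ]
 [ 0.4818 -0.3258  0.04  ]
 [ 0.4808 -0.3499  0.04  ]]
20 [[621.39595107 175.03830242]]
25 [[629.50090259 175.09091095]]
30 [[636.5637256  175.16490306]]
35 [[642.52593865 175.25887166]]
axis yaw 177.85018070899915
```

```bash
python3 - <<'E'
from h import *
go([.461,-.337,.12],down(YB+90)); go([.461,-.337,.027],down(YB+90))
E
```

```text
offset [ 0.0292 -0.0063  0.145 ] dr [ 0.47 -0.62 -0.13]
offset [ 0.0282 -0.0071  0.238 ] dr [ 0.47 -0.62 -0.13]
```

Request:
{"fn": "servo_tool", "kwargs": {
  "targets": [
    {"offset": [0.0292,-0.0063,0.03],"dr": [0.47,-0.62,-0.13]},
    {"offset": [0.0292,-0.0063,0.06],"dr": [0.47,-0.62,-0.13]},
    {"offset": [0.0292,-0.0063,0.09],"dr": [0.47,-0.62,-0.13]},
    {"offset": [0.0292,-0.0063,0.12],"dr": [0.47,-0.62,-0.13]},
    {"offset": [0.0292,-0.0063,0.145],"dr": [0.47,-0.62,-0.13]},
    {"offset": [0.0292,-0.0063,0.17],"dr": [0.47,-0.62,-0.13]},
    {"offset": [0.0292,-0.0063,0.17],"dr": [0.47,-0.62,-0.13]},
    {"offset": [0.0292,-0.0063,0.17],"dr": [0.47,-0.62,-0.13]}
  ]
}}

```text
time_s: 12.48
position: [0.4601, -0.3363, 0.0937]
tcp_rot: [[-0.999, 0.038, -0.002], [0.038, 0.999, 0.003], [0.003, 0.002, -1.0]]
force: [-1.0, -1.1, -0.1]
opening: 0.501
grasp_force: 0.0
```

```bash
python3 - <<'E'
from h import *
go([.461,-.337,.027],down(YB+90))
E
```

```text
offset [-0.0011 -0.0008  0.0667] dr [ 0.14 -0.15  0.05]
```

Request:
{"fn": "servo_tool", "kwargs": {
  "targets": [
    {"offset": [-0.001,-0.0008,0.02],"dr": [0.14,-0.15,0.05]},
    {"offset": [-0.001,-0.0008,0.038],"dr": [0.14,-0.15,0.05]},
    {"offset": [-0.001,-0.0008,0.052],"dr": [0.14,-0.15,0.05]},
    {"offset": [-0.001,-0.0008,0.062],"dr": [0.14,-0.15,0.05]},
    {"offset": [-0.001,-0.0008,0.0665],"dr": [0.14,-0.15,0.05]},
    {"offset": [-0.001,-0.0008,0.0665],"dr": [0.14,-0.15,0.05]},
    {"offset": [-0.001,-0.0008,0.0665],"dr": [0.14,-0.15,0.05]}
  ]
}}

```text
time_s: 13.07
position: [0.4622, -0.3383, 0.029]
tcp_rot: [[-0.999, 0.037, 0.003], [0.037, 0.999, -0.004], [-0.003, -0.003, -1.0]]
force: [-0.4, 0.1, 0.3]
opening: 0.499
grasp_force: 0.0
```

Request:
{"fn": "servo_tool", "kwargs": {
  "targets": [
    {"offset": [0,0,0],"dr": [0,0,0]},
    {"offset": [0,0,0],"dr": [0,0,0]},
    {"offset": [0,0,0],"dr": [0,0,0]},
    {"offset": [0,0,0],"dr": [0,0,0]},
    {"offset": [0,0,0],"dr": [0,0,0]},
    {"offset": [0,0,0],"dr": [0,0,0]}
  ],
  "gripper": 1
}}

```text
time_s: 13.57
position: [0.4619, -0.338, 0.0285]
tcp_rot: [[-0.999, 0.037, 0.003], [0.037, 0.999, -0.003], [-0.003, -0.003, -1.0]]
force: [-0.5, 0.1, 3.5]
opening: 0.279
grasp_force: 29.9
```

Request:
{"fn": "servo_tool", "kwargs": {
  "targets": [
    {"offset": [0,0,-0.005],"dr": [0,0,0]},
    {"offset": [0,0,-0.015],"dr": [0,0,0]},
    {"offset": [0,0,-0.03],"dr": [0,0,0]},
    {"offset": [0,0,-0.05],"dr": [0,0,0]},
    {"offset": [0,0,-0.075],"dr": [0,0,0]},
    {"offset": [0,0,-0.1],"dr": [0,0,0]},
    {"offset": [0,0,-0.13],"dr": [0,0,0]},
    {"offset": [0,0,-0.16],"dr": [0,0,0]},
    {"offset": [0,0,-0.18],"dr": [0,0,0]},
    {"offset": [0,0,-0.18],"dr": [0,0,0]}
  ]
}}

```text
time_s: 14.4
position: [0.4634, -0.3395, 0.2136]
tcp_rot: [[-0.999, 0.037, 0.009], [0.037, 0.999, -0.01], [-0.01, -0.01, -1.0]]
force: [-0.0, -0.1, 0.3]
opening: 0.276
grasp_force: 29.9
```

```bash
python3 - <<'E'
from h import *
import pickle
c=pickle.load(open("top0.pkl","rb"))
im=c["color"]; g=im.max(2)
m=((g<75)).astype(np.uint8); m[:222]=0; m[278:]=0; m[:,:128]=0; m[:,192:]=0
m=cv2.morphologyEx(m,cv2.MORPH_CLOSE,np.ones((7,7)))
r=cv2.minAreaRect(cv2.findNonZero(m)); print(r)
q=cv2.boxPoints(r); W=np.array([at(c,p,.013) for p in q]); print(np.round(W,4),W.mean(0))
b=((im[...,2].astype(int)>im[...,0]+50)).astype(np.uint8); b[:222]=0;b[278:]=0;b[:,:128]=0;b[:,192:]=0
rb=cv2.minAreaRect(cv2.findNonZero(b)); print("tested",rb,at(c,rb[0],.02))
go([.43,0.05,.21],down(YB+90)); go([.366,.305,.21],down(90))
E
```

```text
((158.5, 249.0), (38.0, 45.0), 90.0)
[[0.4266 0.4022 0.013 ]
 [0.4246 0.264  0.013 ]
 [0.3086 0.2599 0.013 ]
 [0.3107 0.3955 0.013 ]] [0.36760865 0.33041341 0.013     ]
tested ((159.5, 250.5), (53.0, 63.0), 90.0) [0.36181695 0.32504912 0.02      ]
offset [ 0.0478  0.388  -0.0006] dr [-0.56  0.56  0.07]
offset [ 0.1213  0.6404 -0.0038] dr [-0.57  0.54 -2.13]
```

Request:
{"fn": "servo_tool", "kwargs": {
  "targets": [
    {"offset": [0.01,0.04,-0.003],"dr": [-0.5,0.5,0]},
    {"offset": [0.02,0.08,-0.006],"dr": [-0.5,0.5,0]},
    {"offset": [0.03,0.12,-0.01],"dr": [-0.5,0.5,0]},
    {"offset": [0.035,0.16,-0.014],"dr": [-0.5,0.5,0]},
    {"offset": [0.04,0.2,-0.02],"dr": [-0.5,0.5,0]},
    {"offset": [0.045,0.24,-0.025],"dr": [-0.5,0.5,0]},
    {"offset": [0.045,0.28,-0.03],"dr": [-0.5,0.5,0]},
    {"offset": [0.045,0.32,-0.03],"dr": [-0.5,0.5,0]},
    {"offset": [0.048,0.36,-0.03],"dr": [-0.5,0.5,0]},
    {"offset": [0.052,0.4,-0.03],"dr": [-0.5,0.5,0]},
    {"offset": [0.056,0.44,-0.03],"dr": [-0.5,0.5,-1]},
    {"offset": [0.06,0.48,-0.03],"dr": [-0.5,0.5,-2]},
    {"offset": [0.064,0.52,-0.03],"dr": [-0.5,0.5,-2]},
    {"offset": [0.068,0.56,-0.03],"dr": [-0.5,0.5,-2]},
    {"offset": [0.072,0.6,-0.03],"dr": [-0.5,0.5,-2]},
    {"offset": [0.073,0.63,-0.03],"dr": [-0.5,0.5,-2]},
    {"offset": [0.073,0.64,-0.03],"dr": [-0.5,0.5,-2]},
    {"offset": [0.073,0.64,-0.03],"dr": [-0.5,0.5,-2]},
    {"offset": [0.073,0.64,-0.03],"dr": [-0.5,0.5,-2]}
  ]
}}

```text
time_s: 15.98
position: [0.4114, 0.3043, 0.2358]
tcp_rot: [[-1.0, 0.001, -0.008], [0.001, 1.0, 0.005], [0.008, 0.005, -1.0]]
force: [0.2, -0.1, -0.7]
opening: 0.282
grasp_force: 29.9
```

```bash
python3 - <<'E'
from h import *
import pickle
c=viewer.capture("wrist"); pickle.dump(c,open("w6.pkl","wb")); crop(c,120,40,320,300,2,"w6.png")
E
```

```text
(no output)
```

View pics/w6.png

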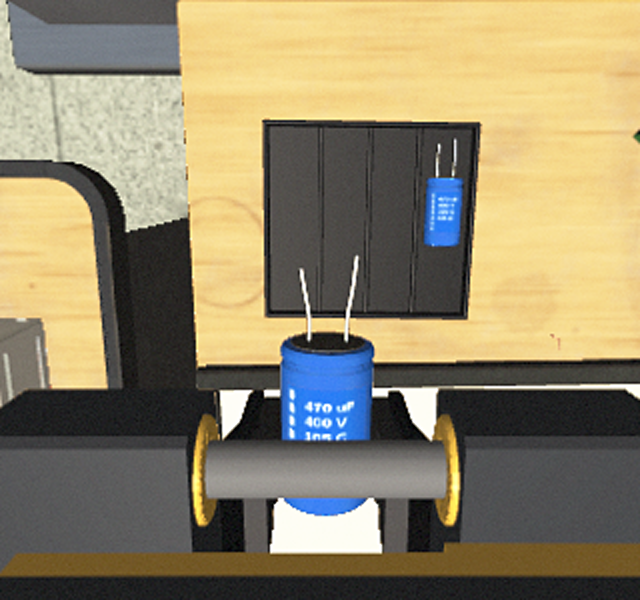

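The capacitor is held level and straight, with its leads pointing towards the robot. The tray rim corners are at (264,121), (480,123), (467,318) and (265,318), with ribs at x≈319, 369 and 415, and the tested capacitor is in the right-hand lane.

```bash
python3 - <<'E'
from h import *
import pickle
c=pickle.load(open("w6.pkl","rb"))
f=lambda x,y:((x+.5)/2-.5+120,(y+.5)/2-.5+40)
P=np.array([at(c,f(*p),.013) for p in [(264,121),(480,123),(467,318),(265,318)]]); print(np.round(P,4),P.mean(0))
# ribs ends at z=.007
rb=[[at(c,f(*p),.007)[:2] for p in pr] for pr in [((322,130),(318,310)),((371,130),(366,310)),((418,130),(413,310))]]
print(np.round(rb,4))
v=P[1]+P[2]-P[0]-P[3]; u=P[0]+P[1]-P[2]-P[3]; print(np.degrees(np.arctan2(-v[0],v[1])),np.degrees(np.arctan2(-u[1],-u[0])))
E
```

```text
[[0.3087 0.2697 0.013 ]
 [0.3099 0.3977 0.013 ]
 [0.4281 0.3966 0.013 ]
 [0.4279 0.2673 0.013 ]] [0.36865681 0.33282473 0.013     ]
[[[0.3133 0.304 ]
  [0.4239 0.3012]]

 [[0.3133 0.3336]
  [0.424  0.3323]]

 [[0.3133 0.362 ]
  [0.4241 0.3627]]]
-0.3315180491805664 -0.8414676934107663
```

```bash
python3 - <<'E'
from h import *
go([.37,.318,.06],down(89.4)); go([.37,.318,.0125],down(89.4))
E
```

```text
offset [0.0401 0.0134 0.1763] dr [ 0.28 -0.47  0.44]
offset [0.0398 0.0131 0.2238] dr [ 0.28 -0.47  0.44]
```

Request:
{"fn": "servo_tool", "kwargs": {
  "targets": [
    {"offset": [0.02,0.0134,0.02],"dr": [0.28,-0.47,0.44]},
    {"offset": [0.0401,0.0134,0.05],"dr": [0.28,-0.47,0.44]},
    {"offset": [0.0401,0.0134,0.08],"dr": [0.28,-0.47,0.44]},
    {"offset": [0.0401,0.0134,0.11],"dr": [0.28,-0.47,0.44]},
    {"offset": [0.0401,0.0134,0.135],"dr": [0.28,-0.47,0.44]},
    {"offset": [0.0401,0.0134,0.16],"dr": [0.28,-0.47,0.44]},
    {"offset": [0.0401,0.0134,0.1763],"dr": [0.28,-0.47,0.44]},
    {"offset": [0.0401,0.0134,0.1763],"dr": [0.28,-0.47,0.44]},
    {"offset": [0.0401,0.0134,0.1763],"dr": [0.28,-0.47,0.44]}
  ]
}}

```text
time_s: 16.78
position: [0.3709, 0.3179, 0.0601]
tcp_rot: [[-1.0, 0.012, -0.001], [0.012, 1.0, 0.0], [0.001, 0.0, -1.0]]
force: [-0.4, 0.7, -0.2]
opening: 0.276
grasp_force: 29.9
```

```bash
python3 - <<'E'
from h import *
go([.37,.318,.0125],down(89.4))
E
```

```text
offset [0.0008 0.0001 0.0476] dr [ 0.01 -0.03 -0.12]
```

Request:
{"fn": "servo_tool", "kwargs": {
  "targets": [
    {"offset": [0.0008,0,0.012],"dr": [0,0,0]},
    {"offset": [0.0008,0,0.022],"dr": [0,0,0]},
    {"offset": [0.0008,0,0.03],"dr": [0,0,0]},
    {"offset": [0.0008,0,0.037],"dr": [0,0,0]},
    {"offset": [0.0008,0,0.042],"dr": [0,0,0]},
    {"offset": [0.0008,0,0.045],"dr": [0,0,0]},
    {"offset": [0.0008,0,0.0476],"dr": [0,0,0]},
    {"offset": [0.0008,0,0.0476],"dr": [0,0,0]},
    {"offset": [0.0008,0,0.0476],"dr": [0,0,0]}
  ]
}}

```text
time_s: 17.53
position: [0.3702, 0.3199, 0.0129]
tcp_rot: [[-1.0, 0.01, 0.002], [0.01, 1.0, 0.002], [-0.002, 0.002, -1.0]]
force: [-0.3, 0.5, -0.0]
opening: 0.278
grasp_force: 29.9
```

Request:
{"fn": "servo_tool", "kwargs": {
  "targets": [
    {"offset": [0,-0.001,0.0007],"dr": [0,0,0]},
    {"offset": [0,-0.001,0.0014],"dr": [0,0,0]},
    {"offset": [0,-0.001,0.0014],"dr": [0,0,0]}
  ]
}}

```text
time_s: 17.78
position: [0.3703, 0.3188, 0.0116]
tcp_rot: [[-1.0, 0.01, 0.002], [0.01, 1.0, 0.002], [-0.002, 0.002, -1.0]]
force: [-0.9, -0.2, 0.2]
opening: 0.278
grasp_force: 29.9
```

Request:
{"fn": "servo_tool", "kwargs": {
  "targets": [
    {"offset": [0,0,0],"dr": [0,0,0]},
    {"offset": [0,0,0],"dr": [0,0,0]},
    {"offset": [0,0,0],"dr": [0,0,0]},
    {"offset": [0,0,0],"dr": [0,0,0]},
    {"offset": [0,0,-0.01],"dr": [0,0,0]},
    {"offset": [0,0,-0.03],"dr": [0,0,0]},
    {"offset": [0,0,-0.06],"dr": [0,0,0]},
    {"offset": [0,0,-0.09],"dr": [0,0,0]},
    {"offset": [-0.02,0,-0.12],"dr": [0,0,0]},
    {"offset": [-0.04,0,-0.15],"dr": [0,0,0]},
    {"offset": [-0.04,0,-0.15],"dr": [0,0,0]}
  ],
  "gripper": 0.1
}}

```text
time_s: 18.7
position: [0.4179, 0.3206, 0.1685]
tcp_rot: [[-1.0, 0.011, 0.019], [0.011, 1.0, 0.009], [-0.019, 0.009, -1.0]]
force: [1.1, 0.9, 0.4]
opening: 0.45
grasp_force: 0.0
```

```bash
python3 - <<'E'
from h import *
c=viewer.capture("wrist"); t=viewer.capture("top")
a=cv2.resize(c["color"][60:260,120:400,::-1],None,fx=2,fy=2); 
b=cv2.resize(t["color"][170:250,310:430,::-1],(560,373)); b=cv2.resize(b,(300,200),interpolation=cv2.INTER_AREA) if 0 else b
cv2.imwrite("pics/fin.png",cv2.resize(np.vstack([a,b]),None,fx=.75,fy=.75))
E
```

```text
(no output)
```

View pics/fin.png

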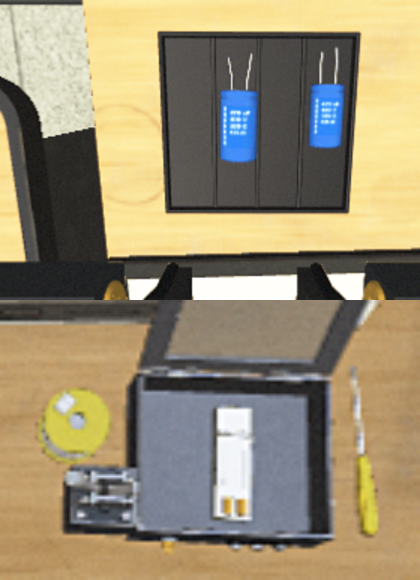

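The capacitor lies flat in the lane at (238,125), beside the untouched tested one at (325,115). The lid is open, the toggle is released, and the spool and screwdriver are in place.

```bash
python3 -c "
from rig import ticket
print(ticket.hand_in())"
```

```text
the job is handed in; nothing more can be done
None
```

The capacitor is lying flat in the parts tray one empty lane from the tested one, with the lid open and the toggle released; I handed the job in at about 19 s, and the hand-in returned no verdict.

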